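Tip a flush printing block out of its tray and wedge it fast in the lock-up bed

TASK

Take the printing block that bears the ring design out of the fitted tray: it lies flush in its pocket, so press down its far end, beside the open slot, and its near end tips up and stays up to be gripped. Lay it face up and flat in the lock-up bed, its long side pointing from the fixed stop to the sliding bar and about midway between the two bearers, then push the wedge in by its thumb tab until the bar holds the block fast against the stop, and let go. Leave the other two blocks in the tray and do not knock the other things about.

Things in the scene. Friction and masses are not known exactly. Their poses are not given: they have to be found in the camera images.
- ring_block: the block to take: printing block (zinc relief plate on wood), 90 (its x) x 50 (its y) x 23 mm, about 0.1 kg; origin at the centre of its underside, z out of its face; a dark raised ring round a dot, 38 mm across, mid-face. Starts in any of the tray's pockets, x along the tray's x. Tipped, grip it across its 50 mm width, 20 to 28 mm from its middle towards -x, fingertips just above the tray.
- stripe_block: as the ring block in size, with five raised stripes; stays in the tray.
- diamond_block: as the ring block in size, with three raised diamonds in a row; stays in the tray.
- tray: fixed wooden tray; origin on the table under the middle pocket, z up; -62 to 67 mm along its x, +-105 mm along its y, top 49 mm above the table. Three pockets 53 mm wide at y = -66, 0 and 66 mm, 13 mm dividers. A block lies with its centre at tray x = 0, its face flush with the top. At the far (+x) end an 8 mm slot stays open between block and pocket end.
- pocket_ridge (a point): on the floor of the middle pocket (26 mm above the table, same in all pockets) at tray x = 1.8 mm: the floor is flat up to this line and falls away at 22 degrees beyond it. Pressing a block's +x end (under 2 N, some 12 mm down at 30 mm from its middle) rocks it over the line; it then rests on the slope by itself, tilted 22 degrees, 0 to 5 mm towards +x, its -x end up to 15 mm proud.
- bed: lock-up bed, fixed: an aluminium plate 10 mm thick, -72 to 128 mm along its x, +-80 mm along its y; origin on the table (underside of the plate), z up, straight below the centre of the block once clamped. The block goes on the plate between stop and bar, whose faces are 102 to 104 mm apart at the start. Back rail at x = 104 to 120 mm, 16 mm high on the plate.
- stop_face (a point): middle of the fixed stop's face, at bed x = -45 mm, y = 0, on top of the plate (10 mm above the table). The stop is 16 mm high, 18 mm thick towards -x and 156 mm long along y. Two bearers run along x at y = -71 and 71 mm, 10 mm wide, 23 mm high on the plate, from x = -43 to 38 mm.
- bar: sliding bar of the bed, 16 mm high, 140 mm long along the bed's y, with a tapered back. It slides along the bed's x only, moved only by the wedge: 1 mm towards the stop per 5 mm of wedge travel. Its origin is at the bed's origin when the wedge is at 0; its flat face is 59 mm along +x from its origin.
- wedge (a joint): travel (m) of the wooden wedge between bar and back rail: 0 drawn out, grows as it is pushed towards the bed's +y, limit 0.088. About 3 N of friction; it stays where it is left. With the block in place the bar meets it at about 0.070 and the wedge jams: 8 to 15 N of push there leaves the bar holding the block with some 10 N or more after release.
- wedge_tab (a point): centre of the outer face of the wedge's thumb tab, to be pushed towards the bed's +y; 39 mm above the table. The tab is an upright plate 28 mm wide (bed's x), 11 mm thick (bed's y, inwards from the face), standing from 26 to 52 mm above the table, clear above the bars beside it.
- jar_tall: a loose, closed paint jar, 66 mm across, 133 mm high; origin under its centre; to be left where it is.
- jar_squat: a loose, closed paint jar, 76 mm across, 93 mm high; origin under its centre; to be left where it is.
- paint_pot: a loose, empty open pot, 72 mm across its rim, 75 mm high; origin under its centre; to be left where it is.
- jar_lid: a loose steel jar lid lying on the table, a disc 72 mm across and 13 mm high; origin under its centre; to be left where it is.
- brush: a loose brush, 200 mm long, about 20 mm thick, lying on the table along its own x axis, origin under its middle; to be left where it is.
- palette_knife: a loose palette knife, 220 mm long, about 20 mm thick, lying along its own x axis, origin under its middle; to be left where it is.
- brayer: a loose ink roller, 180 mm long and 106 mm wide, 35 mm high: rubber roller at its +x end, wooden handle towards -x; origin about the middle of its length, on the table; to be left where it is.
Things that resemble listed ones, but are neither listed nor needed, are in the scene too. There is more than one size of the tray; the job needs the largest.

How it is judged:
By the outcome, as a careful person would: the job done as asked, in the order asked, and still so for the second after the job is handed in, with the robot touching nothing.
It also fails if it takes over 48 s, if anything falls off the work surface, if the arm or the gripper's body presses on something with over 40 N, if the wrist force passes 120 N, or if a joint passes its speed limit or range.

ROBOT

A 6-joint arm with a two-finger parallel gripper is mounted at the origin on the work surface. World frame = base frame: x ahead of the robot, y to its left, z up, the work surface at z = 0. Lengths are in mm, angles in degrees, forces in N, time in s.
With the tool pointing down it reaches from about 300 to 850 mm from the base axis. Payload 4.2 kg.
Tool frame: the origin (TCP) lies on the centre line of the jaws, within the pads' length; the fingertips stand 14 mm ahead of it and the grasp point (between the pads) lies 5 mm behind it; z points along the fingers, y is the direction in which the jaws open and shut (so a half turn about z gives the same grasp; the last joint's range is limited). The gripper opens to 91 mm and grips with 3 to 60 N. Pads are 32 mm wide; open, the fingers measure 118 mm over their backs; the gripper's body (76 mm by 178 mm) begins 60 mm behind the grasp point.
Start: joints at [66.349, 18.312, 89.639, -0, 72.044, -1.146], TCP at [220.1, 531.223, 227.976] pointing down, gripper open.
Joint ranges: [-177.97, 177.97], [-48.28, 115.42], [12.27, 149.76], [-77.06, 257.06], [2.81, 150.46], [-146.56, 146.56]. Speed limits (degrees/s): [147.25, 147.25, 180, 180, 180, 180].

INTERFACE

Orientations are given as [roll, pitch, yaw] about the fixed x, y, z axes, in that order (R = Rz(yaw) Ry(pitch) Rx(roll)).
In Python, from workcell import env gives the robot as it stands.
- The arm moves only by the tool play_rows, never from a script. Its argument "increments" is a list of rows, each a list of 5 numbers: the shift along the world's x, y, z in mm, then the turn about the world's z in degrees, then the closure, from 0 (fully open) to 1 (shut). In form: [[x, y, z, yaw, fingers], ...]. A call has 1 to 20 rows; each row shifts and turns the commanded pose from where the row before left it; what a row does not reach is not made up. A row lasts 1/8 s, in which the tool goes at most 62.5 mm and 10.7 degrees, less where a joint would pass 70% of its speed; a pose out of reach is approached as far as the arm can. A call is refused whole if a number of a shift passes 62.5 or a number of a turn 10.7, either way. A call with a gripper value outside its range is refused whole. The fingers move at their own pace and stop on an object; "newtons" is the grip in N (left out, the last holds). Time passes only in rows, so rows that do not move let the fingers close. It gives the time, the measured TCP pose, the force and the opening at its end, in the units of the state.
- env.state(): the state, without advancing time (a new reading comes with each control period).
- env.grab_frame(name): name is "scene" or "top" or "wrist"; returns the picture (480x640x3 uint8, red, green, blue); there is no depth.
- env.calibration(name): a dict with "fx", "fy", "cx", "cy" (pixels), "R" (3x3) and "t" (3): a world point X has camera coordinates R X + t; the wrist camera has in their place "hand_eye" (4x4, takes a point from camera to tool coordinates, whose origin is the TCP and whose axes are the flange's). Camera axes: x right, y down, z forward; pixel columns grow to the right and rows downward; lengths in mm; the calibration is good to about 2 mm. A picture is of the moment at which its call begins: read the wrist's pose just before it. calibration takes no time and is no camera call.
- env.job_done(): hands the job in, once; it reports no verdict.
The state is a dict: "time_s": time; "qpos": joint angles; "qvel": joint speeds; "effort": joint torques, N m; "ee_pos": TCP position; "ee_rot": TCP orientation; "force": force on the tool from outside, world axes, zero at the start; "torque": the same for the moment, N m; "gripper_width": finger opening in mm.
Only numpy, scipy, OpenCV 4.12 (cv2) and the standard library are available. Lean on these libraries where they do the work, as an engineer would, in place of code of your own. Each camera call takes 0.05 s, during which the arm holds its last target.

## Working session

There is one attempt and no reset: what is moved stays moved. The work goes in short steps, Python scripts to look and compute and a tool call to move; the robot and the scene stay as the last step left them, time stands still between calls to the robot, and variables do not carry over. Pictures are saved under pics/ and viewed, and the job is handed in when it is done.

Besides the shell and the picture viewer there is one more tool, called after "Emit:" as name([rows], argument=value, ...), one row to a line, values as JSON. play_rows: Moves the arm, as the interface text tells. Its arguments: {"type":"object","properties":{"increments":{"type":"array"},"newtons":{"type":"number"}},"required":["increments"]}

```bash
mkdir -p pics; ls; python3 - <<'E'
from workcell import env
import cv2
for n in ["scene","top"]:
    im=env.grab_frame(n); cv2.imwrite(f"pics/{n}0.png",im[:,:,::-1])
s=env.state(); print(s)
for n in ["scene","top","wrist"]: print(n,env.calibration(n))
E
```

```text
pics
{'time_s': 0.1, 'qpos': array([ 6.63488141e+01,  1.83483464e+01,  8.96997321e+01, -1.75882780e-03,
        7.20426591e+01, -1.14711806e+00]), 'qvel': array([ 0.09932222, -0.13129426, -0.06108226, -0.10010265, -0.00361675,
        0.00736034]), 'effort': array([ 1.53326771e-03, -4.13336742e+01, -2.32508290e+01,  7.31306942e-02,
        4.22820286e-02, -5.68425639e-05]), 'ee_pos': array([219.92937538, 530.81802638, 227.19849215]), 'ee_rot': array([-1.79909247e+02, -1.44580987e-04,  1.57496476e+02]), 'force': array([-0.39042023,  0.34127485, -0.22351056]), 'torque': array([ 0.01435951,  0.01730966, -0.02096213]), 'gripper_width': 91.0298891817015}
scene {'fx': 483.1124133570191, 'fy': 483.1124133570191, 'cx': 327.14948461437865, 'cy': 239.0517464364907, 'R': array([[-0.440702  ,  0.89764294, -0.00434674],
       [ 0.73187313,  0.35650434, -0.58074639],
       [-0.51975327, -0.25911736, -0.81407293]]), 't': array([ 205.29223397, -369.14627678, 1570.77867341])}
top {'fx': 513.8751102513925, 'fy': 513.8751102513925, 'cx': 315.6548586031488, 'cy': 247.4901742811155, 'R': array([[ 0.06820646, -0.99767029,  0.0013686 ],
       [-0.97660102, -0.06704635, -0.20434096],
       [ 0.20395666,  0.0126008 , -0.97889882]]), 't': array([ -27.47137383,  531.1792232 , 1100.73546247])}
wrist {'fx': 390.66330783004616, 'fy': 390.66330783004616, 'cx': 306.19304463707624, 'cy': 235.91320898722358, 'hand_eye': array([[ 1.26090445e-03, -9.68900040e-01, -2.47449231e-01,
         6.88347273e+01],
       [ 9.99999174e-01,  1.28350728e-03,  6.99664836e-05,
         2.27014809e-01],
       [ 2.49812361e-04, -2.47449115e-01,  9.68900858e-01,
        -1.58176026e+02],
       [ 0.00000000e+00,  0.00000000e+00,  0.00000000e+00,
         1.00000000e+00]])}
```

View pics/scene0.png

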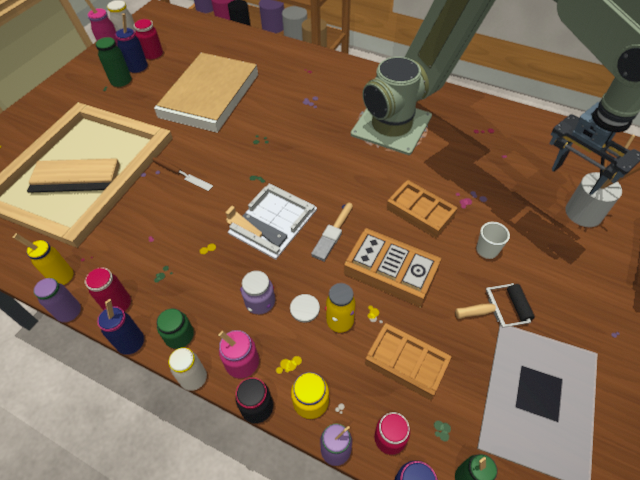

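View pics/top0.png

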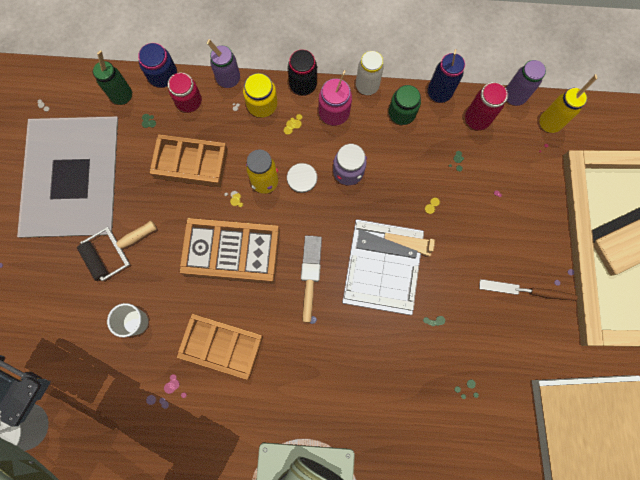

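```bash
python3 - <<'E'
import cv2,numpy as np
t=cv2.imread("pics/top0.png"); s=cv2.imread("pics/scene0.png")
a=cv2.resize(t[210:290,170:290],None,fx=6,fy=6,interpolation=cv2.INTER_CUBIC)
b=cv2.resize(t[210:325,335:445],None,fx=5,fy=5,interpolation=cv2.INTER_CUBIC)
cv2.imwrite("pics/tray_c.png",a);cv2.imwrite("pics/bed_c.png",b)
c=cv2.resize(s[175:310,215:445],None,fx=3.4,fy=3.4,interpolation=cv2.INTER_CUBIC)
cv2.imwrite("pics/scene_c.png",c)
E
```

```text
(no output)
```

View pics/tray_c.png

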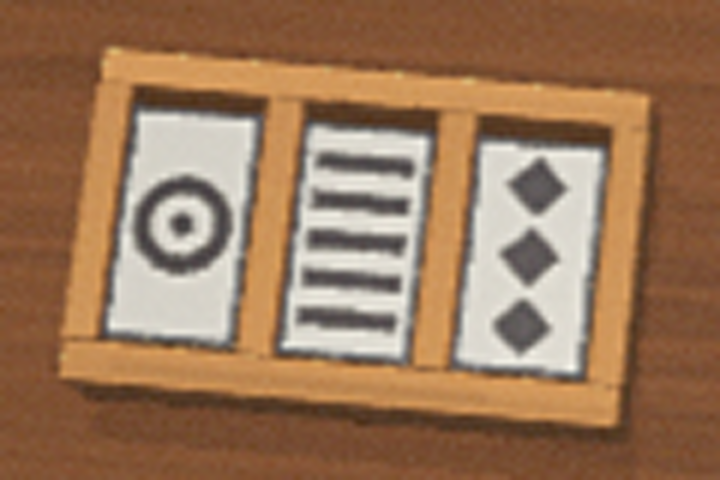

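View pics/bed_c.png

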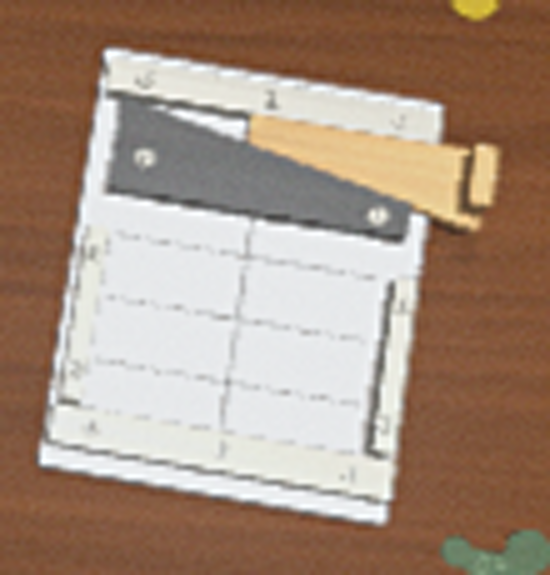

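View pics/scene_c.png

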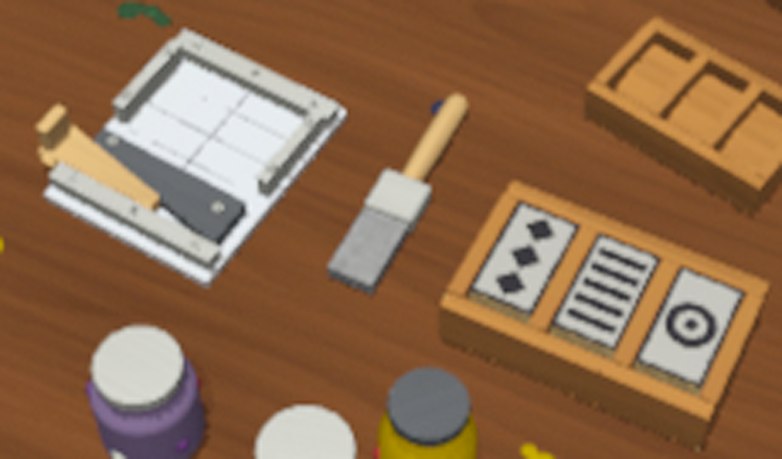

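```bash
cat > h.py <<'E'
import numpy as np,cv2
from scipy.spatial.transform import Rotation as Ro
from workcell import env
def cam(name,s=None):
    c=env.calibration(name)
    if name!="wrist": R=np.array(c["R"]);t=np.array(c["t"]);Rw=R.T;o=-R.T@t
    else:
        H=np.array(c["hand_eye"]);Rt=Ro.from_euler('xyz',s["ee_rot"],degrees=True).as_matrix()
        Rw=Rt@H[:3,:3];o=Rt@H[:3,3]+np.array(s["ee_pos"])
    return c,Rw,o
def ray(cm,px,z):
    c,Rw,o=cm;px=np.atleast_2d(px).astype(float)
    d=np.c_[(px[:,0]-c["cx"])/c["fx"],(px[:,1]-c["cy"])/c["fy"],np.ones(len(px))]@Rw.T
    return o+d*((z-o[2])/d[:,2])[:,None]
def proj(cm,X):
    c,Rw,o=cm;p=(np.atleast_2d(X)-o)@Rw
    return np.c_[p[:,0]/p[:,2]*c["fx"]+c["cx"],p[:,1]/p[:,2]*c["fy"]+c["cy"]]
E
python3 - <<'E'
from h import *
T=cam("top")
P=lambda x,y:(170+x/6,210+y/6)
tc=[P(103,48),P(650,95),P(618,427),P(60,375)]
w=ray(T,tc,49);print("tray",w.round(1));
for i in range(4):
  d=w[(i+1)%4]-w[i];print(np.hypot(*d[:2]).round(1),np.degrees(np.arctan2(d[1],d[0])).round(1))
print("c",w.mean(0), "ring",ray(T,[P(182,224)],49))
Q=lambda x,y:(335+x/5,210+y/5)
bc=[Q(105,50),Q(442,103),Q(385,523),Q(40,462)]
for z in(10,):
 w=ray(T,bc,z);print("bed",w.round(1));
 for i in range(4):
  d=w[(i+1)%4]-w[i];print(np.hypot(*d[:2]).round(1),np.degrees(np.arctan2(d[1],d[0])).round(1))
print("tab",ray(T,[Q(497,147),Q(492,205)],52))
E
```

```text
tray [[581.6 306.8  49. ]
 [577.5  97.3  49. ]
 [450.   98.6  49. ]
 [455.2 307.8  49. ]]
209.6 -91.1
127.6 179.4
209.3 88.6
126.4 -0.4
c [516.10500196 202.65003047  49.        ] ring [[515.54868575 269.00176086  49.        ]]
bed [[ 613.9  -81.2   10. ]
 [ 599.1 -240.9   10. ]
 [ 400.5 -220.    10. ]
 [ 417.5  -61.7   10. ]]
160.4 -95.3
199.7 174.0
159.2 83.9
197.5 -5.7
tab [[ 569.47123092 -257.84067361   52.        ]
 [ 542.51811853 -256.15771678   52.        ]]
```

Emit:
play_rows([
  [25,-23,0,2,0],
  [35,-33,0,2.7,0],
  [35,-33,0,2.7,0],
  [35,-33,0,2.7,0],
  [35,-33,0,2.7,0],
  [35,-33,0,2.7,0],
  [35,-33,0,2.7,0],
  [30,-30,0,2.4,0],
  [10,-10,0,0.9,0],
  [0,0,0,0,0],
  [0,0,0,0,0],
])

```text
time_s: 1.48
ee_pos: [494.5, 270.6, 227.7]
ee_rot: [180.0, -0.1, 179.0]
force: [0.6, -0.3, -0.2]
gripper_width: 90.9
```

```bash
python3 - <<'E'
from h import *
s=env.state();im=env.grab_frame("wrist");cv2.imwrite("pics/w1.png",im[:,:,::-1])
import pickle;pickle.dump(s,open("w1.pkl","wb"));print(s["time_s"],s["ee_pos"],s["ee_rot"])
E
```

```text
1.475 [494.48589504 270.61692562 227.7013583 ] [ 1.79994942e+02 -5.11592666e-02  1.79004624e+02]
```

View pics/w1.png

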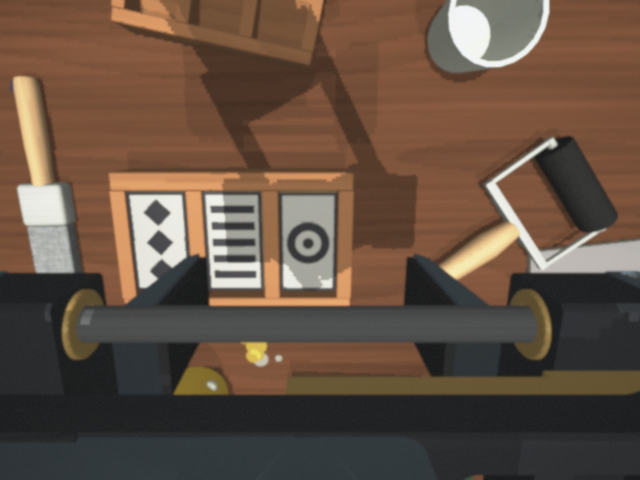

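```bash
python3 - <<'E'
from h import *
import pickle
s=pickle.load(open("w1.pkl","rb"));W=cam("wrist",s);im=cv2.imread("pics/w1.png")
roi=im[160:310,100:365];cv2.imwrite("pics/w1c.png",cv2.resize(roi,None,fx=3,fy=3,interpolation=cv2.INTER_CUBIC))
# face mask
hsv=cv2.cvtColor(im,cv2.COLOR_BGR2HSV)
m=((hsv[...,1]<60)&(hsv[...,2]>85)).astype(np.uint8)
m[:,:275]=0;m[:,345:]=0;m[:180]=0;m[300:]=0
m=cv2.morphologyEx(m,cv2.MORPH_OPEN,np.ones((3,3)))
cs,_=cv2.findContours(m,cv2.RETR_EXTERNAL,cv2.CHAIN_APPROX_NONE)
c=max(cs,key=cv2.contourArea);r=cv2.minAreaRect(c);b=cv2.boxPoints(r);print(r,b)
w=ray(W,b,49);print(w.round(1),w.mean(0))
for i in range(4):
  d=w[(i+1)%4]-w[i];print(np.hypot(*d[:2]).round(1),np.degrees(np.arctan2(d[1],d[0])).round(1))
print(ray(W,[(308,243)],49))
print(proj(cam("top"),w.mean(0)))
E
```

```text
((308.0, 242.0), (96.0, 54.0), 90.0) [[281. 194.]
 [335. 194.]
 [335. 290.]
 [281. 290.]]
[[473.7 249.1  49. ]
 [474.5 295.9  49. ]
 [563.4 296.1  49. ]
 [562.6 246.3  49. ]] [518.5566975  271.84585585  49.        ]
46.8 89.1
89.0 0.1
49.8 -90.9
89.0 178.2
[[518.08786422 271.85343065  49.        ]]
[[199.23364468 245.94992649]]
```

View pics/w1c.png

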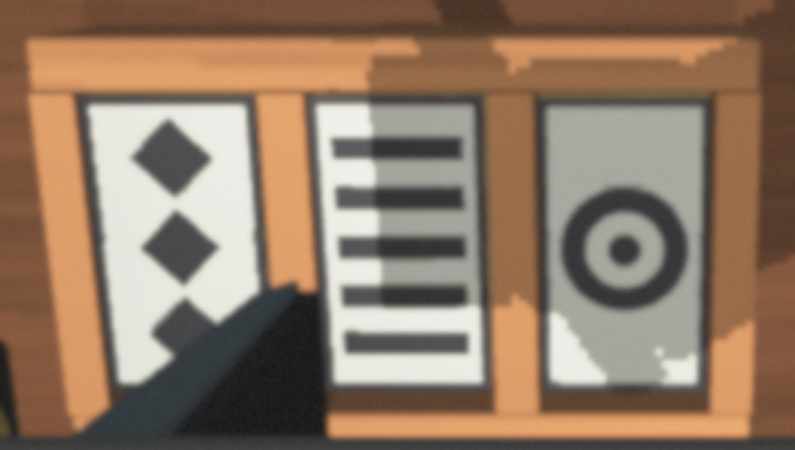

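```bash
python3 - <<'E'
from h import *
S=cam("scene");P=lambda x,y:(215+x/3.4,175+y/3.4)
print("ring scene",ray(S,[P(691,325)],49))
# bed plate corners in scene: left(45,190) bottom(210,283) right(347,112)
print(ray(S,[P(45,192),P(210,284),P(346,112)],10))
# tab top corners
print("tab",ray(S,[P(37,122),P(64,106)],52))
E
```

```text
ring scene [[515.612444   274.97019615  49.        ]]
[[ 598.29188047 -234.25863635   10.        ]
 [ 616.95286974  -72.22960804   10.        ]
 [ 419.63446873  -55.17092312   10.        ]]
tab [[ 565.90206386 -254.23344489   52.        ]
 [ 542.66744802 -243.85152586   52.        ]]
```

Emit:
play_rows([
  [26,1.5,-20,0,1],
  [26.5,0,-30,0,1],
  [0,0,-40,0,1],
  [0,0,-35,0,1],
  [0,0,-20,0,1],
  [0,0,-10,0,1],
  [0,0,-5,0,1],
  [0,0,0,0,1],
  [0,0,0,0,1],
])

```text
time_s: 2.65
ee_pos: [548.1, 272.0, 68.9]
ee_rot: [179.9, 0.1, 179.0]
force: [-0.0, -0.0, 0.9]
gripper_width: 4.4
```

Emit:
play_rows([
  [0,0,-3,0,1],
  [0,0,-2,0,1],
  [0,0,0,0,1],
  [0,0,0,0,1],
])

```text
time_s: 3.15
ee_pos: [547.6, 271.7, 63.0]
ee_rot: [180.0, -0.0, 179.0]
force: [0.8, -0.1, -0.1]
gripper_width: 0.1
```

Emit:
play_rows([
  [0,0,-2,0,1],
  [0,0,-2,0,1],
  [0,0,0,0,1],
])

```text
time_s: 3.52
ee_pos: [547.9, 271.8, 59.5]
ee_rot: [180.0, 0.0, 179.0]
force: [0.0, -0.5, 4.2]
gripper_width: 0.5
```

Emit:
play_rows([
  [0,0,-2,0,1],
  [0,0,0,0,1],
])

```text
time_s: 3.78
ee_pos: [548.7, 272.0, 58.9]
ee_rot: [179.9, 0.2, 179.0]
force: [-0.3, -0.8, 11.2]
gripper_width: 0.6
```

```bash
python3 - <<'E'
from h import *
s=env.state();im=env.grab_frame("wrist");cv2.imwrite("pics/w2.png",im[:,:,::-1])
print(s["time_s"],s["ee_pos"],s["force"])
im=env.grab_frame("scene");cv2.imwrite("pics/s2.png",cv2.resize(im[200:320,330:460],None,fx=5,fy=5,interpolation=cv2.INTER_CUBIC)[:,:,::-1])
E
```

```text
3.775 [548.70544667 272.01067623  58.92539768] [-0.25228407 -0.76399222 11.18754801]
```

View pics/s2.png

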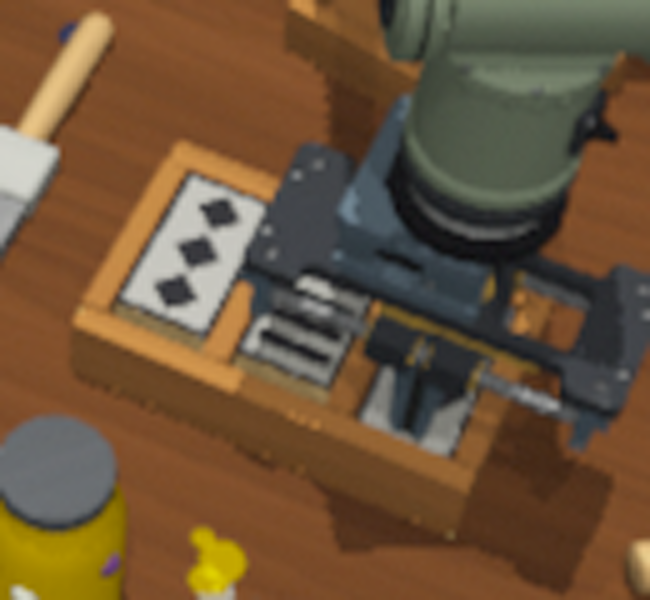

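View pics/w2.png

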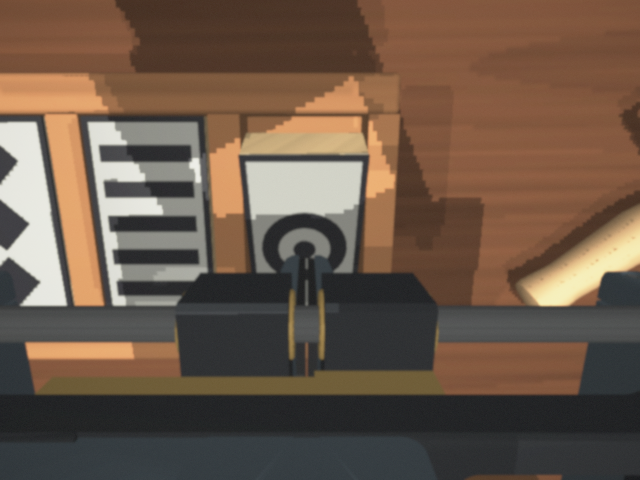

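Wrist view: the block's near end (px 240–367, row 135–157) stands proud of the tray wall. 11 N means it is down on the slope. I'll lift and look.

Emit:
play_rows([
  [0,0,6,0,1],
  [0,0,20,0,1],
  [-10,0,40,0,0.4],
  [-10,0,40,0,0.3],
  [-20,0,30,0,0.3],
  [0,0,0,0,0.3],
  [0,0,0,0,0.3],
])

```text
time_s: 4.75
ee_pos: [507.4, 271.5, 191.9]
ee_rot: [-180.0, -0.1, 179.0]
force: [0.2, 0.5, -0.3]
gripper_width: 47.4
```

```bash
python3 - <<'E'
from h import *
import pickle
s=env.state();im=env.grab_frame("wrist");cv2.imwrite("pics/w3.png",im[:,:,::-1])
print(s["time_s"],s["ee_pos"],s["force"],s["gripper_width"]);pickle.dump(s,open("w3.pkl","wb"))
im=env.grab_frame("scene");cv2.imwrite("pics/s3.png",cv2.resize(im[200:320,330:460],None,fx=5,fy=5,interpolation=cv2.INTER_CUBIC)[:,:,::-1])
E
```

```text
4.75 [507.36478833 271.47107787 191.91040754] [ 0.23044468  0.50667956 -0.26673838] 47.422152216612425
```

View pics/w3.png

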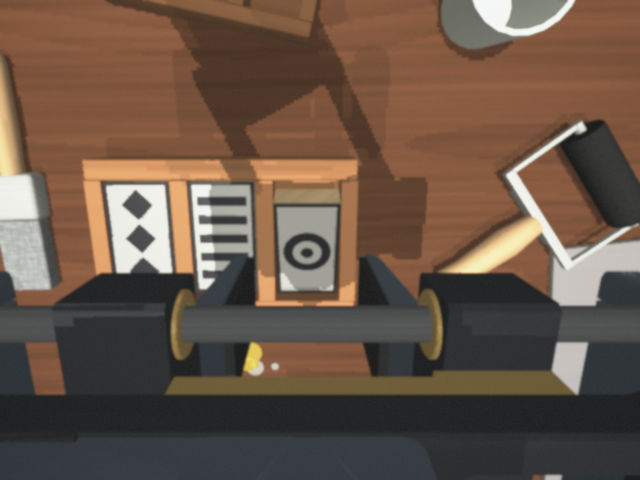

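View pics/s3.png

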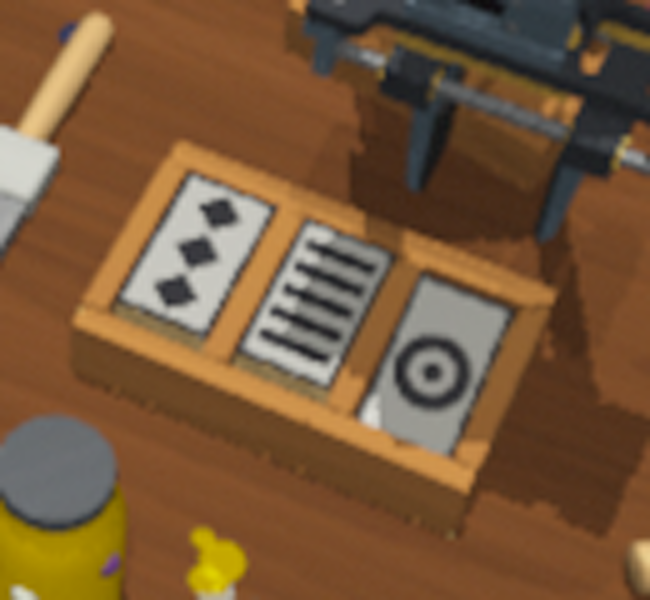

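```bash
python3 - <<'E'
from h import *
import pickle
s=pickle.load(open("w3.pkl","rb"));W=cam("wrist",s);S=cam("scene")
q=(330+432/5,200+372/5)
for z in (46,48,50): print(z,ray(W,[(307,252)],z),ray(S,[q],z))
print(ray(W,[(275,205),(340,205)],63)); print(ray(W,[(274,188),(341,190)],46))
print("top corners scene",ray(S,[(330+423/5,200+272/5),(330+515/5,200+308/5)],63))
E
```

```text
46 [[529.50266758 271.65898071  46.        ]] [[526.04748758 274.44980578  46.        ]]
48 [[528.90611846 271.66658936  48.        ]] [[527.3249307  274.60656828  48.        ]]
50 [[528.30956934 271.674198    50.        ]] [[528.60237382 274.76333078  50.        ]]
[[487.62241683 248.50371016  63.        ]
 [488.39423538 296.82328315  63.        ]]
[[477.11110274 246.76523588  46.        ]
 [479.5085075  298.96351058  46.        ]]
top corners scene [[483.95869392 251.74127784  63.        ]
 [484.22354035 299.82712349  63.        ]]
```

Emit:
play_rows([
  [-5,1,-30,0,0.2],
  [0,0,-40,0,0.2],
  [0,0,-25,0,0.2],
  [0,0,-10,0,0.2],
  [0,0,0,0,0.2],
])

```text
time_s: 5.48
ee_pos: [502.5, 272.5, 87.1]
ee_rot: [-180.0, -0.1, 179.0]
force: [-0.0, -0.5, 1.1]
gripper_width: 72.8
```

Emit:
play_rows([
  [0,0,-12,0,0.2],
  [0,0,-7,0,0.2],
  [0,0,-2.5,0,0.2],
  [0,0,0,0,0.2],
  [0,0,0,0,0.3],
  [0,0,0,0,0.38],
  [0,0,0,0,0.42],
  [0,0,0,0,0.45],
  [0,0,0,0,0.6],
  [0,0,0,0,0.6],
  [0,0,0,0,0.6],
], newtons=20)

```text
time_s: 6.85
ee_pos: [502.5, 272.7, 66.5]
ee_rot: [-180.0, -0.0, 179.0]
force: [-1.0, -0.6, 0.8]
gripper_width: 49.7
```

```bash
python3 - <<'E'
from h import *
s=env.state();im=env.grab_frame("wrist");cv2.imwrite("pics/w4.png",im[:,:,::-1])
print(s["time_s"],s["ee_pos"],s["force"],s["gripper_width"])
E
```

```text
6.85 [502.5432688  272.67657447  66.48520974] [-0.96923725 -0.61793831  0.81888365] 49.73752953302162
```

View pics/w4.png

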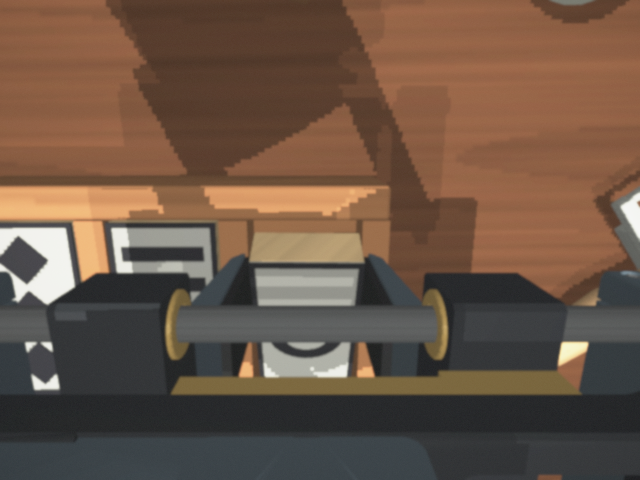

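Gripped (49.7 mm); the raised end is between the pads. Lifting.

Emit:
play_rows([
  [0,0,2,0,0.6],
  [0,0,4,0,0.6],
  [0,0,8,0,0.6],
  [0,0,15,0,0.6],
  [0,0,25,0,0.6],
  [0,0,35,0,0.6],
  [0,0,35,0,0.6],
  [0,0,25,0,0.6],
  [0,0,0,0,0.6],
])

```text
time_s: 8.02
ee_pos: [503.7, 273.3, 218.5]
ee_rot: [179.8, 0.3, 179.0]
force: [0.2, -1.1, -1.1]
gripper_width: 49.7
```

```bash
python3 - <<'E'
from h import *
s=env.state();im=env.grab_frame("wrist");cv2.imwrite("pics/w5.png",im[:,:,::-1])
print(s["time_s"],s["ee_pos"],s["force"],s["gripper_width"])
im=env.grab_frame("scene");cv2.imwrite("pics/s5.png",cv2.resize(im[150:320,310:470],None,fx=4,fy=3.5,interpolation=cv2.INTER_CUBIC)[:,:,::-1])
E
```

```text
8.025 [503.74079791 273.31883971 218.47662913] [ 0.17076189 -1.13487288 -1.05739586] 49.7046348672104
```

View pics/s5.png

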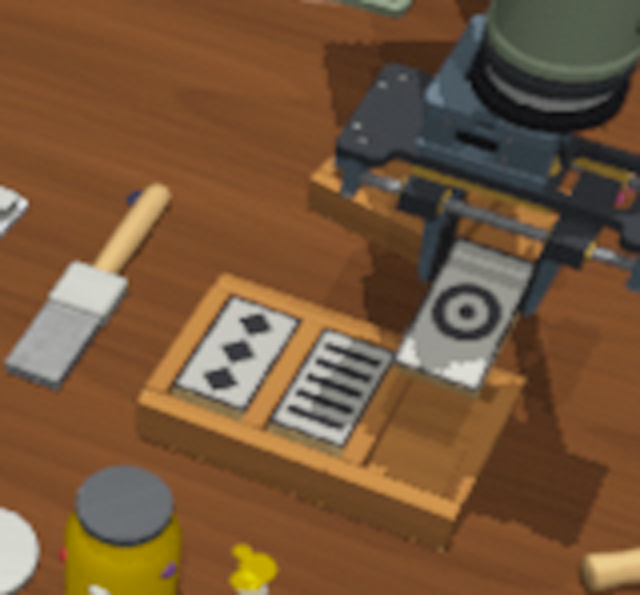

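View pics/w5.png

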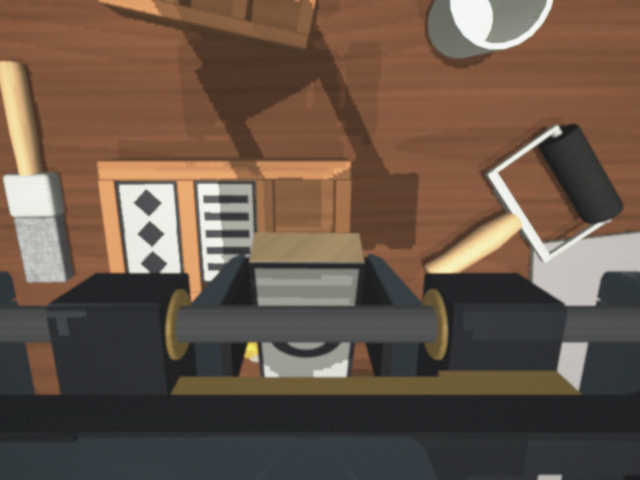

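Emit:
play_rows([
  [0,-15,0,-0.4,0.6],
  [0,-32,0,-0.4,0.6],
  [1,-42,0,-0.4,0.6],
  [1,-42,0,-0.4,0.6],
  [1,-42,0,-0.4,0.6],
  [1,-42,0,-0.4,0.6],
  [1,-42,0,-0.5,0.6],
  [1,-42,0,-0.5,0.6],
  [1,-42,0,-0.5,0.6],
  [0,-42,0,-0.4,0.6],
  [0,-25,0,-0.4,0.6],
  [0,-10,0,0,0.6],
  [0,0,0,0,0.6],
  [0,0,0,0,0.6],
])

```text
time_s: 9.88
ee_pos: [509.3, -144.5, 215.2]
ee_rot: [180.0, -0.0, 174.3]
force: [-0.5, -0.4, -1.8]
gripper_width: 49.8
```

```bash
python3 - <<'E'
from h import *
import pickle
s=env.state();im=env.grab_frame("wrist");cv2.imwrite("pics/w6.png",im[:,:,::-1])
print(s["time_s"],s["ee_pos"],s["ee_rot"],s["force"],s["gripper_width"]);pickle.dump(s,open("w6.pkl","wb"))
E
```

```text
9.875 [ 509.34300001 -144.457245    215.2144523 ] [ 1.79961311e+02 -4.22471618e-02  1.74336120e+02] [-0.50932022 -0.38684812 -1.75159861] 49.78224511160334
```

View pics/w6.png

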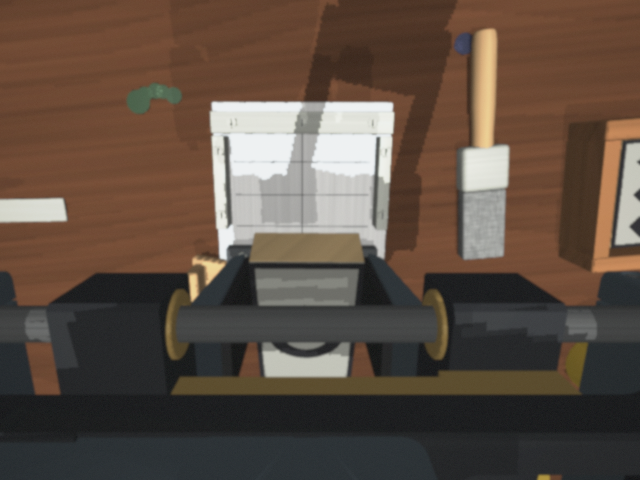

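```bash
python3 - <<'E'
import cv2
im=cv2.imread("pics/w6.png")[90:290,180:410]
cv2.imwrite("pics/w6c.png",cv2.resize(im,None,fx=3.4,fy=3,interpolation=cv2.INTER_CUBIC))
E
```

```text
(no output)
```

View pics/w6c.png

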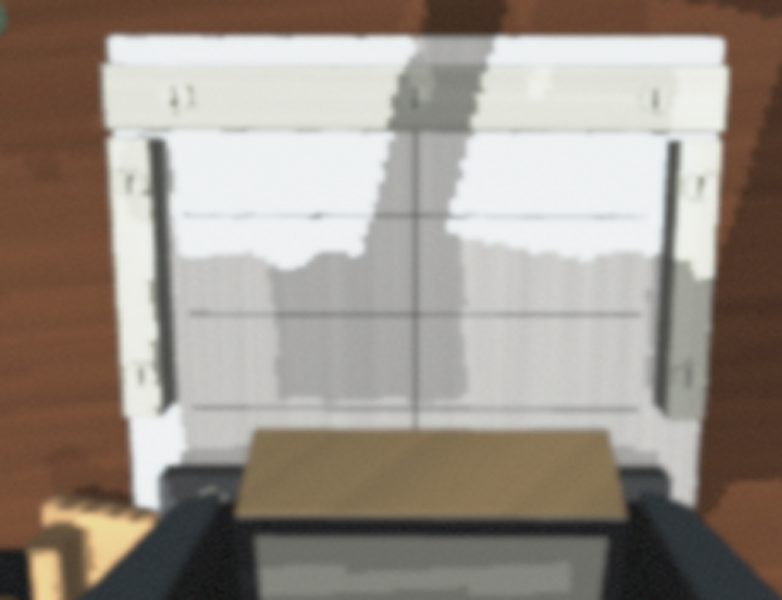

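```bash
python3 - <<'E'
from h import *
import pickle
s=pickle.load(open("w6.pkl","rb"));W=cam("wrist",s);C=lambda *l:[(180+x/3.4,90+y/3) for x,y in l]
def sh(n,pts,z):
    w=ray(W,C(*pts),z);d=w[1]-w[0];print(n,w[:,:2].round(1).tolist(),"mid",w.mean(0)[:2].round(1),"len",np.hypot(*d[:2]).round(1),"ang",np.degrees(np.arctan2(d[1],d[0])).round(2));return w
a=sh("plate edge",[(107,38),(724,37)],10)
b=sh("stop face",[(108,131),(727,128)],26)
c=sh("bar face",[(162,467),(668,467)],26)
d=sh("centreline",[(415,135),(416,425)],10)
e=sh("lbearer",[(150,138),(163,410)],33)
f=sh("rbearer",[(682,138),(664,415)],33)
t=sh("tab",[(30,545),(62,545)],52)
g=sh("block -x top edge (plane z~TCP-3.5)",[(237,520),(625,518)],215.2-3.5)
print(d[0]-0)
E
```

```text
plate edge [[404.1, -218.0], [419.4, -58.5]] mid [ 411.7 -138.3] len 160.3 ang 84.51
stop face [[430.8, -218.2], [445.2, -62.3]] mid [ 438.  -140.3] len 156.6 ang 84.71
bar face [[531.2, -219.3], [544.6, -82.5]] mid [ 537.9 -150.9] len 137.4 ang 84.4
centreline [[439.4, -141.2], [528.5, -149.9]] mid [ 483.9 -145.5] len 89.6 ang -5.56
lbearer [[433.9, -206.5], [511.9, -214.8]] mid [ 472.9 -210.7] len 78.5 ang -6.07
rbearer [[446.7, -75.1], [526.3, -83.8]] mid [486.5 -79.4] len 80.1 ang -6.29
tab [[544.4, -250.2], [545.2, -242.1]] mid [ 544.8 -246.2] len 8.2 ang 84.4
block -x top edge (plane z~TCP-3.5) [[491.8, -167.3], [496.4, -117.9]] mid [ 494.1 -142.6] len 49.6 ang 84.75
[ 439.3582416  -141.17850228   10.        ]
```

Emit:
play_rows([
  [-16,0.4,-5,0,0.6],
  [-16,0.4,-20,0,0.6],
  [-16,0.5,-30,0,0.6],
  [0,0,-30,0,0.6],
  [0,0,-25,0,0.6],
  [0,0,-15,0,0.6],
  [0,0,-7,0,0.6],
  [0,0,0,0,0.6],
  [0,0,0,0,0.6],
])

```text
time_s: 11.05
ee_pos: [462.2, -144.0, 84.2]
ee_rot: [-180.0, 0.1, 174.3]
force: [0.6, -0.2, -0.8]
gripper_width: 49.7
```

```bash
python3 - <<'E'
from h import *
s=env.state();im=env.grab_frame("scene");cv2.imwrite("pics/s7.png",cv2.resize(im[150:290,190:350],None,fx=4.5,fy=4.2,interpolation=cv2.INTER_CUBIC)[:,:,::-1])
print(s["time_s"],s["ee_pos"],s["ee_rot"],s["force"],s["gripper_width"])
E
```

```text
11.05 [ 462.21249468 -143.9784256    84.19741832] [-1.79985316e+02  9.03429720e-02  1.74315547e+02] [ 0.55434213 -0.22734092 -0.84186242] 49.72728800821745
```

View pics/s7.png

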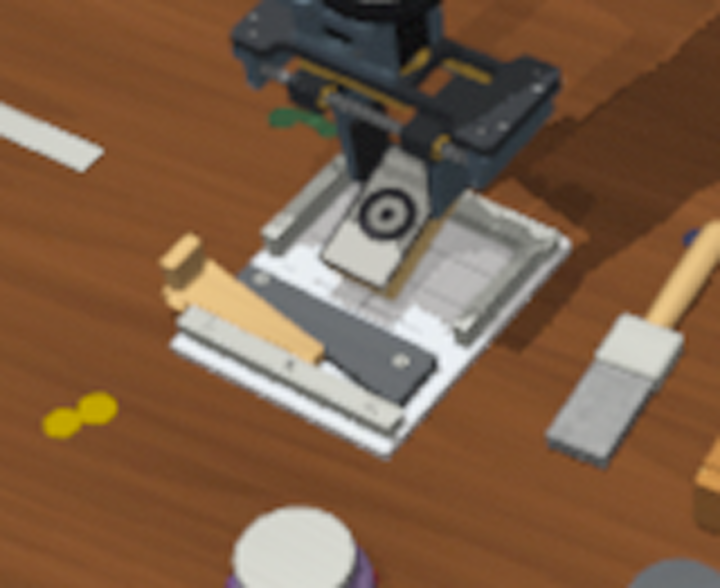

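Emit:
play_rows([
  [0,0.7,-6,0,0.6],
  [0,0,-5,0,0.6],
  [0,0,-3,0,0.6],
  [0,0,-3,0,0.6],
  [0,0,-2,0,0.6],
  [0,0,0,0,0.6],
], newtons=10)

```text
time_s: 11.85
ee_pos: [461.6, -143.3, 64.5]
ee_rot: [180.0, 0.0, 174.3]
force: [-0.4, -0.1, -0.9]
gripper_width: 50.0
```

Emit:
play_rows([
  [0,0,-3,0,0.6],
  [0,0,-3,0,0.6],
  [0,0,-3,0,0.6],
  [0,0,-3,0,0.6],
  [0,0,0,0,0.6],
])

```text
time_s: 12.48
ee_pos: [461.6, -143.3, 52.2]
ee_rot: [180.0, -0.0, 174.3]
force: [-0.0, 0.2, 0.1]
gripper_width: 49.7
```

```bash
python3 - <<'E'
from h import *
s=env.state();im=env.grab_frame("scene");cv2.imwrite("pics/s8.png",cv2.resize(im[150:290,190:350],None,fx=4.5,fy=4.2,interpolation=cv2.INTER_CUBIC)[:,:,::-1])
print(s["time_s"],s["ee_pos"],s["ee_rot"],s["force"],s["gripper_width"])
E
```

```text
12.475 [ 461.59561459 -143.25070076   52.16166411] [ 1.79988805e+02 -1.43928403e-02  1.74292073e+02] [-0.00425407  0.19521156  0.11984564] 49.74772409254539
```

View pics/s8.png

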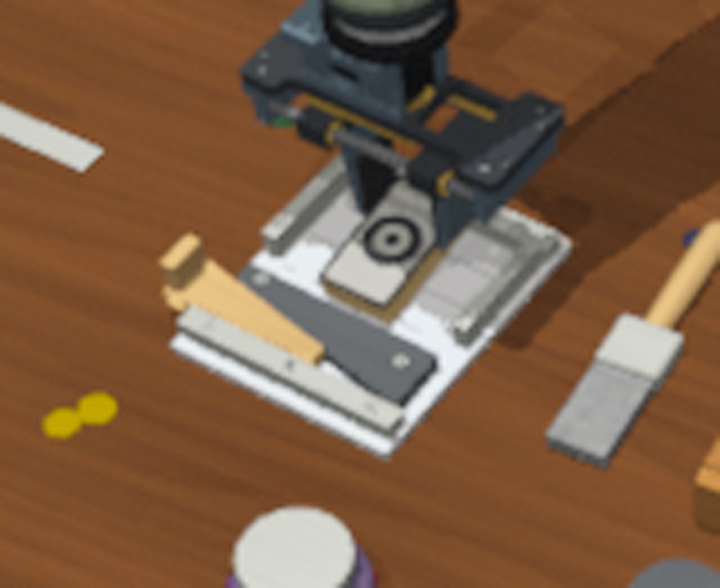

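Emit:
play_rows([
  [0,0,-3,0,0.6],
  [0,0,-3,0,0.6],
  [0,0,-2,0,0.6],
  [0,0,0,0,0.6],
])

```text
time_s: 13.02
ee_pos: [461.5, -143.2, 44.2]
ee_rot: [180.0, -0.0, 174.3]
force: [-1.2, -0.4, -0.6]
gripper_width: 49.7
```

Emit:
play_rows([
  [0,0,-2,0,0.6],
  [0,0,-1,0,0.6],
  [0,0,0,0,0.6],
])

```text
time_s: 13.4
ee_pos: [461.6, -143.3, 41.4]
ee_rot: [180.0, -0.0, 174.3]
force: [-0.6, 0.7, -0.3]
gripper_width: 49.8
```

```bash
python3 - <<'E'
from h import *
s=env.state();im=env.grab_frame("scene");cv2.imwrite("pics/s9.png",cv2.resize(im[150:290,190:350],None,fx=4.5,fy=4.2,interpolation=cv2.INTER_CUBIC)[:,:,::-1])
im=env.grab_frame("wrist");cv2.imwrite("pics/w9.png",im[:,:,::-1])
print(s["time_s"],s["ee_pos"],s["ee_rot"],s["force"],s["gripper_width"])
E
```

```text
13.4 [ 461.58287058 -143.26785814   41.40200278] [ 1.79992941e+02 -5.43898620e-03  1.74294169e+02] [-0.63497697  0.69528472 -0.25400205] 49.80348262705762
```

View pics/s9.png

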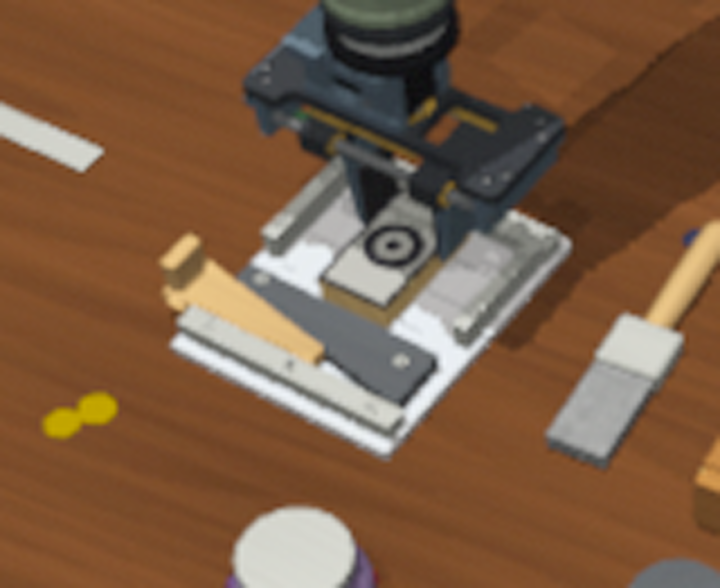

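View pics/w9.png

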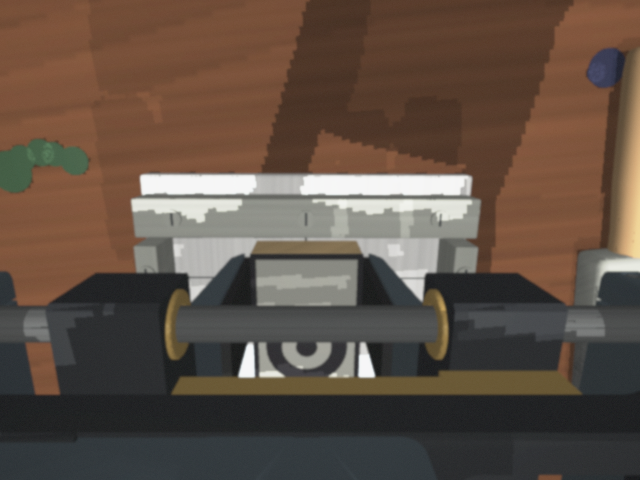

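Emit:
play_rows([
  [0,0,-1,0,0.6],
  [0,0,-1,0,0.6],
  [0,0,0,0,0.6],
])

```text
time_s: 13.88
ee_pos: [461.9, -143.3, 40.4]
ee_rot: [-180.0, 0.0, 174.3]
force: [-2.2, 1.2, 7.5]
gripper_width: 49.6
```

Emit:
play_rows([
  [0,0,-1,0,0.6],
  [0,0,-1,0,0.6],
  [0,0,0,0,0.6],
])

```text
time_s: 14.25
ee_pos: [462.3, -143.4, 38.6]
ee_rot: [-180.0, 0.1, 174.3]
force: [-1.8, 1.1, 10.2]
gripper_width: 49.8
```

Contact at TCP 40.4, as computed for a flat block. Release and lift.

Emit:
play_rows([
  [0,0,1.5,0,0.4],
  [0,0,0,0,0.3],
  [0,0,0,0,0.25],
  [0,0,0,0,0.2],
  [0,0,3,0,0.2],
  [0,0,15,0,0.2],
  [0,0,40,0,0.2],
  [5,0,50,0,0.2],
  [30,0,50,0,0.2],
  [20,0,10,0,0.2],
  [0,0,0,0,0.2],
])

```text
time_s: 15.62
ee_pos: [517.7, -143.4, 207.8]
ee_rot: [-180.0, 0.1, 174.3]
force: [-0.6, -0.6, -0.5]
gripper_width: 72.8
```

```bash
python3 - <<'E'
from h import *
import pickle
s=env.state();im=env.grab_frame("wrist");cv2.imwrite("pics/w10.png",im[:,:,::-1])
cv2.imwrite("pics/w10c.png",cv2.resize(im[60:310,150:450],None,fx=2.6,fy=2.4,interpolation=cv2.INTER_CUBIC)[:,:,::-1])
pickle.dump(s,open("w10.pkl","wb"))
im=env.grab_frame("scene");cv2.imwrite("pics/s10.png",cv2.resize(im[150:290,190:350],None,fx=4.5,fy=4.2,interpolation=cv2.INTER_CUBIC)[:,:,::-1])
print(s["time_s"],s["ee_pos"],s["ee_rot"],s["force"],s["gripper_width"])
E
```

```text
15.625 [ 517.72795161 -143.35979174  207.79177116] [-1.79979290e+02  1.28746608e-01  1.74330081e+02] [-0.62246484 -0.613748   -0.46966828] 72.7746542765132
```

View pics/s10.png

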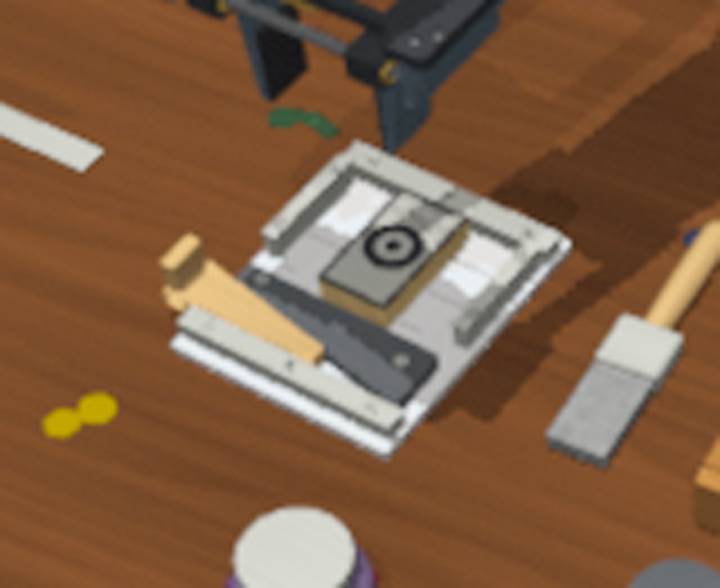

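View pics/w10c.png

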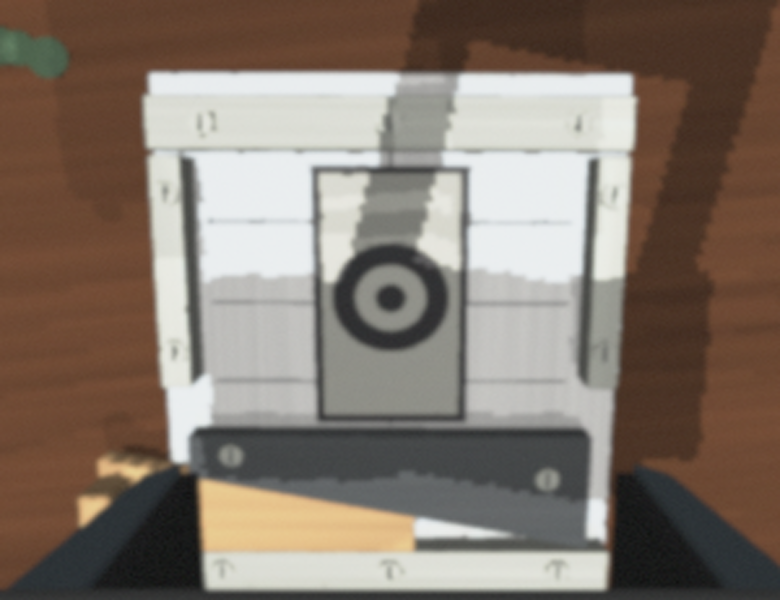

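Emit:
play_rows([
  [15,-25,0,0,0.5],
  [25,-45,0,0,0.8],
  [25,-45,0,0,1],
  [15,-25,0,0,1],
  [0,-5,0,0,1],
  [0,0,0,0,1],
  [0,0,0,0,1],
])

```text
time_s: 16.6
ee_pos: [595.7, -287.1, 207.0]
ee_rot: [180.0, -0.1, 174.3]
force: [-0.8, 0.1, -0.3]
gripper_width: 6.0
```

```bash
python3 - <<'E'
from h import *
import pickle
s=env.state();im=env.grab_frame("wrist");cv2.imwrite("pics/w11.png",im[:,:,::-1])
pickle.dump(s,open("w11.pkl","wb"))
print(s["time_s"],s["ee_pos"],s["ee_rot"],s["force"],s["gripper_width"])
E
```

```text
16.6 [ 595.72603244 -287.07697373  206.95708971] [ 1.79954776e+02 -5.98812052e-02  1.74333475e+02] [-0.75348554  0.08936311 -0.3424526 ] 5.968542414965109
```

View pics/w11.png

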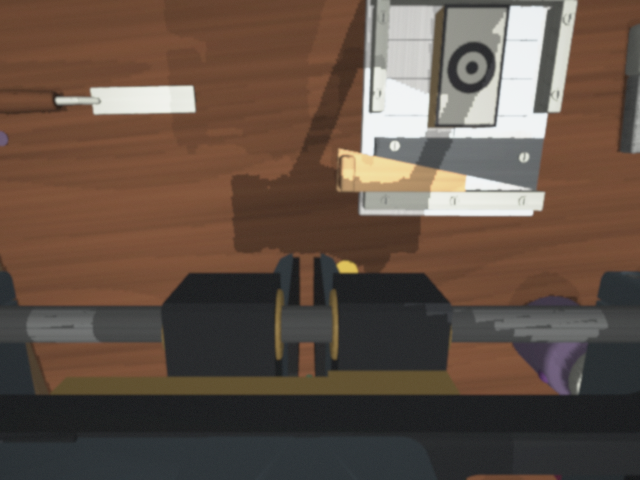

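```bash
python3 - <<'E'
import cv2
im=cv2.imread("pics/w11.png")[130:230,320:420]
cv2.imwrite("pics/w11c.png",cv2.resize(im,None,fx=6,fy=6,interpolation=cv2.INTER_CUBIC))
E
```

```text
(no output)
```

View pics/w11c.png

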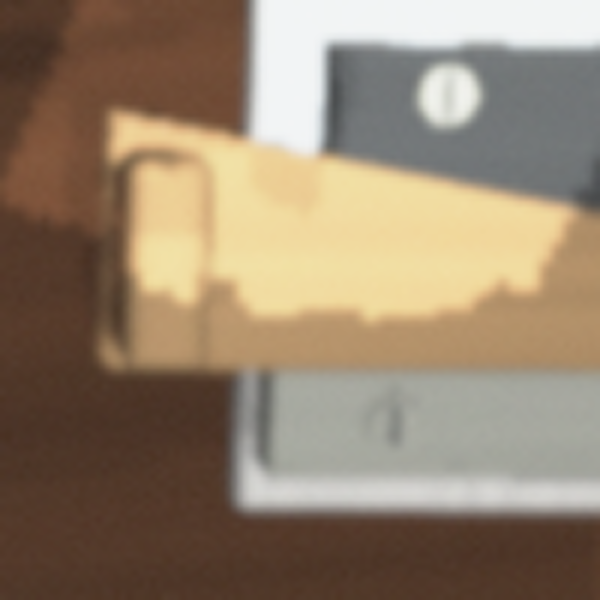

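```bash
python3 - <<'E'
from h import *
import pickle
s=pickle.load(open("w11.pkl","rb"));W=cam("wrist",s)
C=lambda *l:[(320+x/6,130+y/6) for x,y in l]
w=ray(W,C((130,155),(130,365),(210,155),(210,365)),52);print(w.round(1), w[:2].mean(0))
o=np.array([482.8,-144.6]);u=np.array([.9954,-.0958]);v=np.array([.0958,.9954])
print(((w[:,:2]-o)@np.c_[u,v]).round(1))
# wrist pinion: rail outer corner check bed (120,-?)  block corners
b=ray(W,[(444,5),(508,7),(495,127),(433,124)],33);print(b.round(1),((b[:,:2]-o)@np.c_[u,v]).round(1))
s=pickle.load(open("w10.pkl","rb"));W=cam("wrist",s)
D=lambda *l:[(150+x/2.6,60+y/2.4) for x,y in l]
b=ray(W,D((314,169),(467,168),(463,418),(320,419)),33);print(((b[:,:2]-o)@np.c_[u,v]).round(1))
b=ray(W,D((192,432),(588,432),(145,150),(633,152)),26);print(((b[:,:2]-o)@np.c_[u,v]).round(1))
E
```

```text
[[ 544.7 -253.9   52. ]
 [ 572.3 -256.    52. ]
 [ 545.8 -243.5   52. ]
 [ 573.3 -245.3   52. ]] [ 558.4969865  -254.92288613   52.        ]
[[  72.1 -102.8]
 [  99.7 -102.3]
 [  72.1  -92.4]
 [  99.7  -91.6]]
[[ 440.8 -166.1   33. ]
 [ 447.  -117.4   33. ]
 [ 534.9 -125.5   33. ]
 [ 527.6 -176.    33. ]] [[-39.7 -25.4]
 [-38.3  23.6]
 [ 50.1  24. ]
 [ 47.6 -27. ]]
[[-38.4 -24.5]
 [-38.6  23.9]
 [ 49.7  23.8]
 [ 50.  -24.6]]
[[ 56.8 -69.7]
 [ 57.   67.5]
 [-45.  -79.3]
 [-44.   77.6]]
```

Emit:
play_rows([
  [-15,0,-25,0,1],
  [-15,0,-40,0,1],
  [-10,0,-40,0,1],
  [0,0,-30,0,1],
  [0,0,-17,0,1],
  [0,0,-8,0,1],
  [0,0,0,0,1],
  [0,0,0,0,1],
])

```text
time_s: 17.65
ee_pos: [557.4, -288.6, 48.1]
ee_rot: [-180.0, 0.1, 174.3]
force: [-0.1, 0.8, 0.9]
gripper_width: 0.6
```

```bash
python3 - <<'E'
from h import *
s=env.state();im=env.grab_frame("scene");cv2.imwrite("pics/s12.png",cv2.resize(im[150:290,170:330],None,fx=4.5,fy=4.2,interpolation=cv2.INTER_CUBIC)[:,:,::-1])
print(s["time_s"],s["ee_pos"],s["force"],s["gripper_width"])
o=np.array([482.8,-144.6]);u=np.array([.9954,-.0958]);v=np.array([.0958,.9954]);print((s["ee_pos"][:2]-o)@np.c_[u,v])
E
```

```text
17.65 [ 557.39383423 -288.61966875   48.10497167] [-0.13606918  0.8303014   0.88055356] 0.5562446158922174
[  88.04778686 -136.21108895]
```

View pics/s12.png

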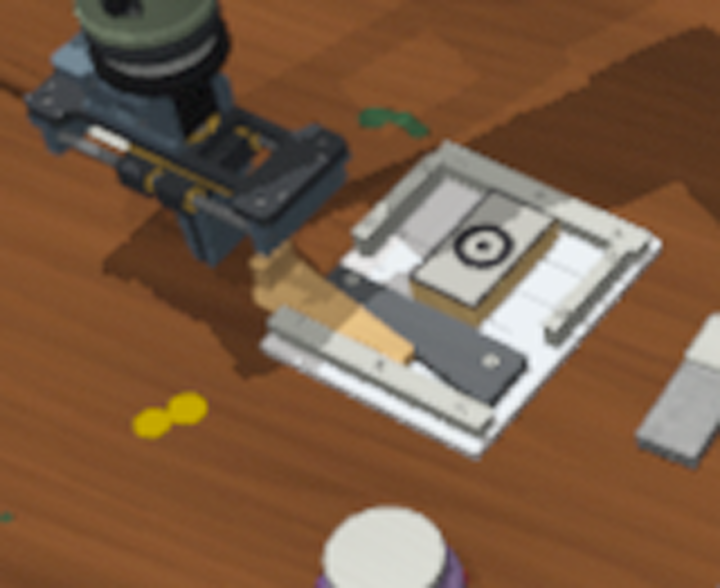

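Emit:
play_rows([
  [0.5,7,0,0,1],
  [0.5,7,0,0,1],
  [0.3,4,0,0,1],
  [0.3,3,0,0,1],
  [0.3,3,0,0,1],
  [0.3,3,0,0,1],
  [0.3,3,0,0,1],
  [0.4,4,0,0,1],
  [0.4,4,0,0,1],
])

```text
time_s: 18.82
ee_pos: [560.0, -250.1, 47.0]
ee_rot: [-180.0, 0.0, 174.3]
force: [0.8, -4.3, -0.1]
gripper_width: 0.4
```

Emit:
play_rows([
  [0.4,4,0,0,1],
  [0.5,5,0,0,1],
  [0.5,5,0,0,1],
  [0.5,5,0,0,1],
  [0.5,5,0,0,1],
])

```text
time_s: 19.45
ee_pos: [562.5, -226.0, 47.0]
ee_rot: [180.0, 0.0, 174.3]
force: [-0.2, -2.8, -0.5]
gripper_width: 0.7
```

```bash
python3 - <<'E'
from h import *
s=env.state();im=env.grab_frame("scene");cv2.imwrite("pics/s13.png",cv2.resize(im[150:290,170:330],None,fx=4.5,fy=4.2,interpolation=cv2.INTER_CUBIC)[:,:,::-1])
print(s["time_s"],s["ee_pos"],s["force"],s["gripper_width"])
o=np.array([482.8,-144.6]);u=np.array([.9954,-.0958]);v=np.array([.0958,.9954]);print((s["ee_pos"][:2]-o)@np.c_[u,v])
E
```

```text
19.45 [ 562.49233887 -225.95729368   47.03471231] [-0.24007643 -2.81535075 -0.54415199] 0.6936860523551299
[ 87.11978285 -73.34852406]
```

View pics/s13.png

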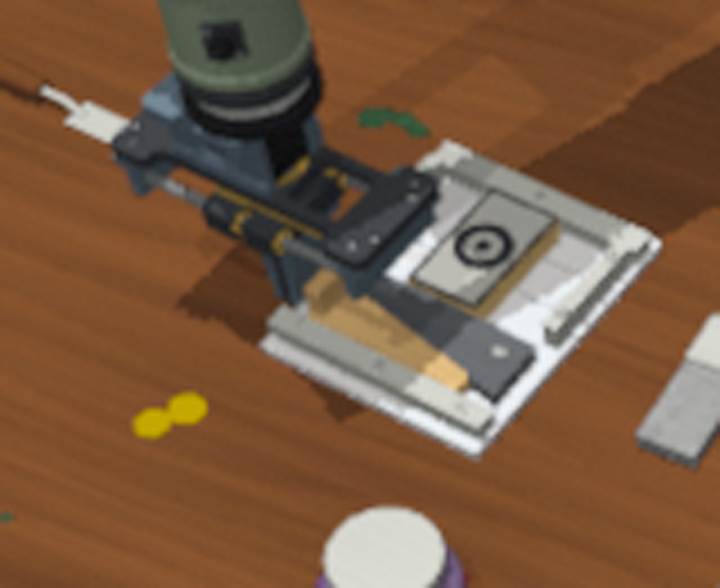

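Force is about 3 N as expected and the bar is moving; I'll continue.

Emit:
play_rows([
  [0.4,4,0,0,1],
  [0.4,4,0,0,1],
  [0.4,4,0,0,1],
  [0.4,4,0,0,1],
  [0.2,2,0,0,1],
])

```text
time_s: 20.12
ee_pos: [564.3, -208.0, 47.0]
ee_rot: [180.0, 0.0, 174.3]
force: [1.4, -2.6, -0.2]
gripper_width: 0.4
```

Emit:
play_rows([
  [0.2,2,0,0,1],
  [0.2,2,0,0,1],
  [0.2,2,0,0,1],
])

```text
time_s: 20.5
ee_pos: [564.8, -202.2, 47.0]
ee_rot: [180.0, 0.0, 174.3]
force: [1.6, -3.9, -0.2]
gripper_width: 0.9
```

Emit:
play_rows([
  [0.1,1.5,0,0,1],
  [0.1,1.5,0,0,1],
  [0,0,0,0,1],
])

```text
time_s: 20.88
ee_pos: [565.1, -199.6, 47.0]
ee_rot: [-180.0, 0.0, 174.3]
force: [1.9, -4.5, -0.8]
gripper_width: 0.8
```

Emit:
play_rows([
  [0.1,1.5,0,0,1],
  [0.1,1.5,0,0,1],
  [0,0,0,0,1],
])

```text
time_s: 21.25
ee_pos: [565.3, -198.8, 47.1]
ee_rot: [-179.7, 0.1, 174.4]
force: [0.5, -11.1, -1.1]
gripper_width: 0.6
```

Emit:
play_rows([
  [0,0.6,0,0,1],
  [0,0,0,0,1],
  [0,0,0,0,1],
])

```text
time_s: 21.62
ee_pos: [565.3, -198.8, 47.1]
ee_rot: [-179.7, 0.1, 174.4]
force: [0.7, -13.4, -1.4]
gripper_width: 0.2
```

Jammed at 13.4 N. Backing off, rising and checking.

Emit:
play_rows([
  [-0.2,-3,0,0,1],
  [-1,-10,0,0,1],
  [-2,-20,0,0,1],
  [0,-10,20,0,1],
  [0,0,45,0,1],
  [0,0,50,0,1],
  [0,0,40,0,1],
  [0,0,0,0,1],
  [0,0,0,0,1],
])

```text
time_s: 22.75
ee_pos: [561.0, -238.8, 201.0]
ee_rot: [179.9, -0.1, 174.3]
force: [-0.1, 0.8, 0.4]
gripper_width: 0.7
```

```bash
python3 - <<'E'
from h import *
import pickle
s=env.state();im=env.grab_frame("wrist");cv2.imwrite("pics/w14.png",im[:,:,::-1])
pickle.dump(s,open("w14.pkl","wb"))
print(s["time_s"],s["ee_pos"],s["force"])
im=env.grab_frame("scene");cv2.imwrite("pics/s14.png",im[:,:,::-1]);cv2.imwrite("pics/s14c.png",cv2.resize(im[150:290,190:350],None,fx=4.5,fy=4.2,interpolation=cv2.INTER_CUBIC)[:,:,::-1])
im=env.grab_frame("top");cv2.imwrite("pics/t14.png",im[:,:,::-1])
E
```

```text
22.75 [ 560.99900942 -238.81961095  201.00628079] [-0.11302627  0.83849826  0.38043208]
```

View pics/s14c.png

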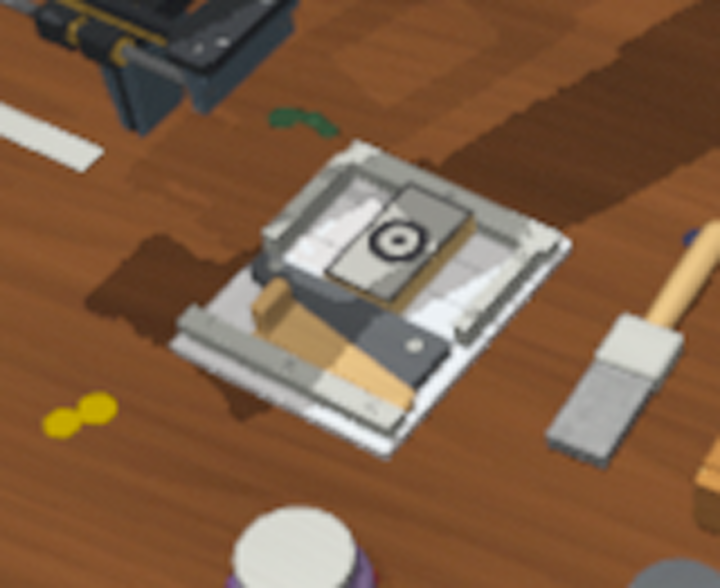

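View pics/w14.png

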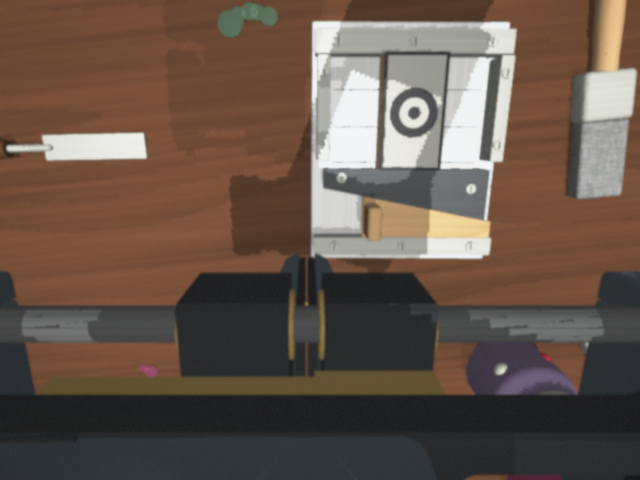

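View pics/t14.png

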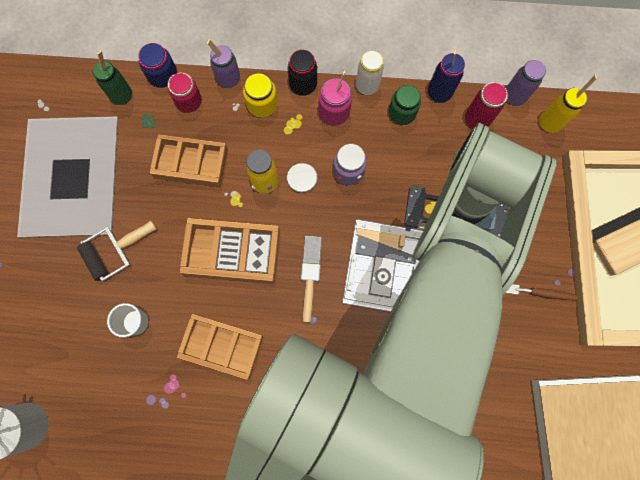

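```bash
python3 - <<'E'
from h import *
import pickle
s=pickle.load(open("w14.pkl","rb"));W=cam("wrist",s)
o=np.array([482.8,-144.6]);u=np.array([.9954,-.0958]);v=np.array([.0958,.9954])
f=lambda p,z:((ray(W,p,z)[:,:2]-o)@np.c_[u,v]).round(1).tolist()
print("block",f([(385,53),(448,53),(440,170),(382,168)],33))
print("tab outer",f([(366,205),(367,240)],52))
im=cv2.imread("pics/w14.png")[10:260,300:530];cv2.imwrite("pics/w14c.png",cv2.resize(im,None,fx=3,fy=2.4,interpolation=cv2.INTER_CUBIC))
E
```

```text
block [[-44.2, -25.0], [-44.1, 23.6], [45.1, 24.6], [43.4, -23.4]]
tab outer [[71.0, -38.5], [99.8, -36.6]]
```

View pics/w14c.png

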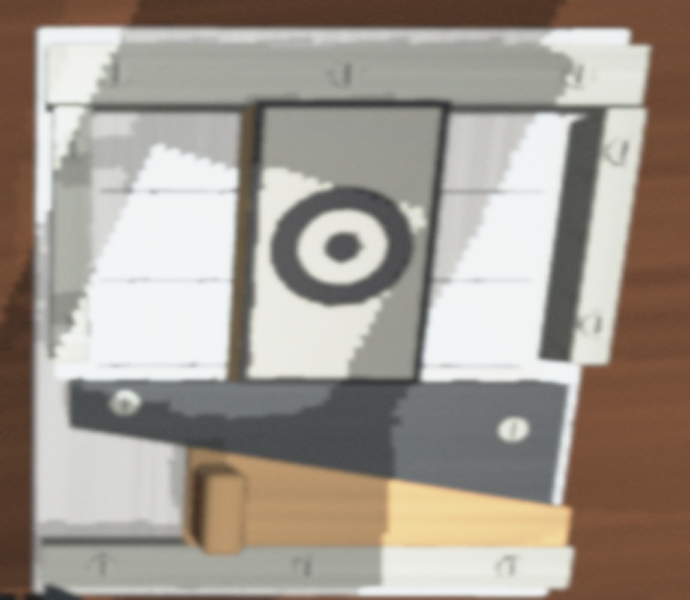

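```bash
python3 -c "
from workcell import env
print(env.job_done())"
```

```text
the job is handed in; nothing more can be done
None
```

The ring block is clamped face up in the lock-up bed, and the job was handed in at about 23 s of the 48 s allowed.

**What I did:**
- Pressed down the ring block's far end. The force reached 11 N because I pressed a little past the point where the block had already tipped.
- Gripped the raised end (49.7 mm opening) and carried it over. I lowered it until it turned flat on the bed between stop and bar.
- Pushed the wedge by its tab until it jammed at 13.4 N, then backed off and rose clear.

**Last checks:**
- **Position:** the last wrist view shows no gap at the stop or the bar. The block's face measures from -44 to 44 mm along the bed and about ±24 mm across it, so it is square and centred to within 1–2 mm.
- **Surroundings:** the stripe and diamond blocks are still in the tray, and everything else visible in the top view is where it was.

**Disagreements and limits:**
- The top and scene cameras differed by about 6 mm in y, so I relied mainly on the wrist camera, which lay between them.
- Wedge travel measured about 65 mm, against the nominal 70 mm.
- I judged the holding force from the push; I did not measure it after letting go.

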